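# Angle the case-holder strip past the latch post and shut the bay gate

## Robot

A 6-joint arm with a two-finger parallel gripper is mounted at the origin on the work surface. World frame = base frame: x ahead of the robot, y to its left, z up, the work surface at z = 0. Lengths are in mm, angles in degrees, forces in N, time in s.
With the tool pointing down it reaches from about 300 to 850 mm from the base axis. Payload 4.2 kg.
Tool frame: the origin (TCP) lies on the centre line of the jaws, within the pads' length; the fingertips stand 14 mm ahead of it and the grasp point (between the pads) lies 5 mm behind it; z points along the fingers, y is the line along which they close (so a half turn about z gives the same grasp; the last joint's range is limited). The gripper opens to 91 mm and grips with 3 to 60 N. Pads are 32 mm wide; open, the fingers measure 118 mm over their backs; the gripper's body (76 mm by 178 mm) begins 60 mm behind the grasp point.
Start: joints at [63.255, 18.312, 89.639, -0, 72.044, -1.146], TCP at [248.451, 518.569, 227.976] pointing down, gripper open.
Joint ranges: [-177.97, 177.97], [-48.28, 115.42], [12.27, 149.76], [-77.06, 257.06], [2.81, 150.46], [-146.56, 146.56]. Speed limits (degrees/s): [147.25, 147.25, 180, 180, 180, 180].

## Interface

Orientations are given as [roll, pitch, yaw] about the fixed x, y, z axes, in that order (R = Rz(yaw) Ry(pitch) Rx(roll)).
In Python, from workcell import env gives the robot as it stands.
- The arm moves only by the tool arm_command, never from a script. Its argument "motion" is a list of rows, each an object with "offset": the shift along the tool's x, y, z in m, a list of three; "spin": the turn about the tool's z in rad. In form: [{"offset": [tx, ty, tz], "spin": spin}, ...]. A call has 1 to 5 rows; each row shifts and turns the commanded pose from where the row before left it, along the tool's axes as they then stand; what a row does not reach is not made up. A row lasts 1/8 s, in which the tool goes at most 62.5 mm and 10.7 degrees, less where a joint would pass 70% of its speed; a pose out of reach is approached as far as the arm can. A call with a gripper value outside its range is refused whole. "jaw" is the finger opening in m, from 0 to 0.0912, set as the call begins (left out, the last holds). The fingers move at their own pace and stop on an object; "newtons" is the grip in N (left out, the last holds). Time passes only in rows, so rows that do not move let the fingers close. It gives the time, the measured TCP pose, the force, the opening and the grip force at its end, in the units of the state.
- env.state(): the state, without advancing time (a new reading comes with each control period).
- env.grab_frame(name): name is "scene" or "top" or "wrist"; returns (picture, depth): 480x640x3 uint8, blue, green, red; 480x640 float32, mm along the optical axis (not along the pixel's ray), 0 where there is no reading.
- env.camera_model(name): a dict with "fx", "fy", "cx", "cy" (pixels), "eye" and "rotation" of the camera in the world; the wrist camera has in their place "hand_eye" (4x4, takes a point from camera to tool coordinates, whose origin is the TCP and whose axes are the flange's). Camera axes: x right, y down, z forward; pixel columns grow to the right and rows downward; lengths in mm; the calibration is good to about 2 mm. A picture is of the moment at which its call begins: read the wrist's pose just before it. camera_model takes no time and is no camera call.
- env.job_done(): hands the job in; it is judged then, once.
Trained networks look in the newest picture that a camera, given by its name, has taken for a name from the list of things; names that differ only in an ending like _2 or _b are one class to them, and where a whole thing is asked for, a point or a joint stands for the part that bears it (a point fixed in the world has none). Each returns a list of dicts, best first, with "score" (0 to 1); they miss things now and then, are a little off and sometimes report something else, mostly with a low value. They report only what shows in the picture. A call takes as long as a camera call. They do not tell look-alikes from the thing itself.
- env.boxes_of(camera, target): "bbox" ([left, top, right, bottom] in pixels, round what is visible of it).
- env.pinpoint(camera, target): "location" ([column, row] in pixels: a listed point, or the origin of a listed thing).
The state is a dict: "time_s": time; "qpos": joint angles; "qvel": joint speeds; "effort": joint torques, N m; "ee_pos": TCP position; "ee_rot": TCP orientation; "force": force on the tool from outside, world axes, zero at the start; "torque": the same for the moment, N m; "gripper_width": finger opening in mm; "gripper_force": force on a finger pad.
Only numpy, scipy, OpenCV 4.12 (cv2) and the standard library are available. Lean on these libraries where they do the work, as an engineer would, in place of code of your own. Each camera call takes 0.05 s, during which the arm holds its last target. There are 200 camera calls.

## Task

Push the long grey case-holder strip across the bench into the bay of the parts shelf: the bay's mouth is narrower than the strip, so angle one end in behind the upright post first, then push the other end in. When the whole strip lies inside, swing the little gate shut against the post. Only push with the fingertips: the strip stays flat on the bench and is never picked up, and the watch, the steel cup and the crown tube tool stay where they are.

Things in the scene. Friction and masses are not known exactly. Their poses are not given: they have to be found in the camera images.
- bay: Fixed three-sided bay of aluminium walls (30 mm high, 6 mm thick) open towards the robot, with a low grey parts shelf (up to 34 mm high with its tins) behind it. No floor of its own: the bench is its floor. Origin on the bench at the middle of the mouth; its x axis points into the bay, its y axis to the left along the mouth, z up. Inside: x from 0 (mouth) to 95 mm (back wall), y from -135 mm to +135 mm. Its place and yaw vary.
- post (a point): Foot (on the bench) of the fixed upright steel latch post, 16 mm diameter and 58 mm high, standing in the mouth; in the bay's frame at x -4 mm, y +55 mm. The free mouth from the post to the right wall is 182 mm; between post and left wall it is only 72 mm. A thin 26 mm disc at its foot is only for looks.
- gate (a joint): Hinge angle of the small aluminium gate (178 mm long, 5 mm thick, from 4 to 30 mm above the bench), turning about a vertical hinge at the right end of the mouth. 0 rad = shut, lying along the mouth (bay's y) with its tip at the post; it grows as the gate swings out towards the robot and round to the right, counter-clockwise from above; stop at 3.0 rad. It stands at 2.5 to 2.85 rad at first; light friction (0.02 N m), stays where it is left.
- hinge (a point): Foot of the gate's hinge axis on the bench: 10 mm pin, 36 mm high; in the bay's frame at x -4 mm, y -139 mm.
- gate_tip (a point): Middle of the gate's free end edge, 180 mm from the hinge axis and 17 mm above the bench.
- holder: Loose case-holder strip of grey polymer with five round dark nests on top: a bar 200 mm long (its y axis), 28 mm wide (its x axis), 22 mm high, about 130 g. Origin at the centre of its underside. It starts flat on the bench in front of the bay, roughly parallel to the mouth, its +y end to the left.
- holder_left (a point): Middle of the strip's +y end face, 11 mm above its underside; starts on the left.
- holder_right (a point): Middle of the strip's -y end face, 11 mm above its underside; starts on the right.
- watch: Titanium dive watch lying dial up with its bracelet open and flat: 172 mm long along its x, case 42 mm across and 14 mm high (26 mm from the case centre to the tip of the crown on its -y side). Origin under the case. To be left alone.
- cup: Steel pressure tester cup, open at the top, 76 mm across and 66 mm high. Origin at the centre of its underside. To be left alone.
- tube_tool: Chrome crown tube tool lying flat along its x, 108 mm long and 14 mm thick. Origin on the bench under its middle. To be left alone.
Not all that is in view belongs to the job. There is more than one size of the holder; the job needs the larger.

How it is judged:
By the outcome, as a careful person would: the job done as asked, in the order asked, and still so for the second after the job is handed in, with the robot touching nothing.
It also fails if it takes over 72 s, if anything falls off the work surface, if the arm or the gripper's body presses on something with over 40 N, if the wrist force passes 120 N, or if a joint passes its speed limit or range.

## Working session

There is one attempt and no reset: what is moved stays moved. The work goes in short steps, Python scripts to look and compute and a tool call to move; the robot and the scene stay as the last step left them, time stands still between calls to the robot, and variables do not carry over. Pictures are saved under pics/ and viewed, at most 10 in all, crops included, and the job is handed in when it is done.

Besides the shell and the picture viewer there is one more tool, called after "Emit:" by a JSON object that holds its "op" and its "data". arm_command: Moves the arm, as the interface text tells. Its arguments: {"type":"object","properties":{"motion":{"type":"array"},"jaw":{"type":"number"},"newtons":{"type":"number"}},"required":["motion"]}

```bash
ls; mkdir -p pics; cat > h.py <<'E'
import numpy as np, cv2
from workcell import env
from scipy.spatial.transform import Rotation as R
def T(name,st=None):
    m=env.camera_model(name); M=np.eye(4)
    if 'eye' in m: M[:3,:3]=np.array(m['rotation']); M[:3,3]=m['eye']
    else:
        W=np.eye(4); W[:3,:3]=R.from_euler('xyz',st['ee_rot'],degrees=True).as_matrix(); W[:3,3]=st['ee_pos']
        M=W@np.array(m['hand_eye'])
    return m,M
def onplane(name,px,z,st=None):
    m,M=T(name,st); px=np.atleast_2d(px).astype(float)
    d=np.c_[(px[:,0]-m['cx'])/m['fx'],(px[:,1]-m['cy'])/m['fy'],np.ones(len(px))]@M[:3,:3].T
    return M[:3,3]+d*((z-M[2,3])/d[:,2])[:,None]
def cloud(name,depth,st=None):
    m,M=T(name,st); v,u=np.mgrid[:480,:640]
    P=np.stack([(u-m['cx'])/m['fx']*depth,(v-m['cy'])/m['fy']*depth,depth],-1)
    return P@M[:3,:3].T+M[:3,3]
def proj(name,p,st=None):
    m,M=T(name,st); q=(np.atleast_2d(p)-M[:3,3])@M[:3,:3]
    return np.c_[q[:,0]/q[:,2]*m['fx']+m['cx'],q[:,1]/q[:,2]*m['fy']+m['cy']]
E
python3 - <<'E'
from h import *
print(env.state()); 
for c in ("top","scene"):
    im,d=env.grab_frame(c); cv2.imwrite(f"pics/{c}0.png",im); np.save(f"pics/{c}0.npy",d)
    print(c,env.camera_model(c))
    for t in ("post","hinge","gate_tip","holder","holder_left","holder_right","bay","watch","cup","tube_tool"):
        r=env.pinpoint(c,t); print(c,t,[(np.round(a['location']).tolist(),round(a['score'],2),onplane(c,a['location'],{'gate_tip':17,'holder_left':11,'holder_right':11}.get(t,0))[0].round().tolist()) for a in r[:4]])
E
```

```text
pics
{'time_s': 0.0, 'qpos': array([ 6.32558462e+01,  1.83518459e+01,  8.97066234e+01,  4.66853092e-04,
        7.20440554e+01, -1.14675860e+00]), 'qvel': array([-0.00420246, -0.029775  , -0.03030252, -0.00262876,  0.03681231,
       -0.02718124]), 'effort': array([-9.32432704e-04, -4.12464416e+01, -2.31967056e+01,  7.25099863e-02,
        4.54534509e-02, -1.60893551e-04]), 'ee_pos': array([248.21250214, 518.13030043, 227.11673903]), 'ee_rot': array([-1.79897505e+02, -2.49563194e-03,  1.54402458e+02]), 'force': array([ 0.36369308, -0.58113766,  0.25674188]), 'torque': array([-0.0658623 , -0.00534685, -0.03140501]), 'gripper_force': 0.0, 'gripper_width': 91.12639991560856}
top {'fx': 510.22717455164104, 'fy': 510.22717455164104, 'cx': 317.371668861383, 'cy': 229.38600832952216, 'eye': array([ 333.39051202,    6.72359604, 1200.47144365]), 'rotation': array([-171.77324576,    0.63965265,  -90.08316101])}
top post [([284.0, 194.0], 0.59, [-867.0, -1194.0, 0.0])]
top hinge [([362.0, 191.0], 0.62, [-867.0, -1194.0, 0.0])]
top gate_tip [([437.0, 200.0], 0.57, [-850.0, -1177.0, 17.0])]
top h
[... 812 characters left out ...]
ne post [([383.0, 273.0], 0.61, [488.0, -978.0, 0.0])]
scene hinge [([300.0, 320.0], 0.83, [488.0, -978.0, 0.0])]
scene gate_tip [([191.0, 346.0], 0.85, [505.0, -961.0, 17.0])]
scene holder [([284.0, 220.0], 0.84, [488.0, -978.0, 0.0]), ([317.0, 263.0], 0.75, [488.0, -978.0, 0.0])]
scene holder_left [([347.0, 239.0], 0.96, [499.0, -967.0, 11.0]), ([255.0, 206.0], 0.6, [499.0, -967.0, 11.0])]
scene holder_right [([279.0, 289.0], 0.84, [499.0, -967.0, 11.0]), ([317.0, 221.0], 0.64, [499.0, -967.0, 11.0])]
scene bay []
scene watch [([419.0, 204.0], 0.88, [488.0, -978.0, 0.0])]
scene cup [([498.0, 249.0], 0.61, [488.0, -978.0, 0.0])]
scene tube_tool [([120.0, 316.0], 0.79, [488.0, -978.0, 0.0])]
```

Rotation is roll/pitch/yaw for the cameras; fixing that.

```bash
sed -i "s/M\[:3,:3\]=np.array(m\['rotation'\])/M[:3,:3]=R.from_euler('xyz',m['rotation'],degrees=True).as_matrix()/" h.py
python3 - <<'E'
from h import *
D={'top':dict(post=(284,194),hinge=(362,191),tip=(437,200),hold=(322,231),hl=(281,242),h2=(312,299),watch=(191,250),tool=(478,262)),
'scene':dict(post=(383,273),hinge=(300,320),tip=(191,346),hold=(317,263),hl=(347,239),hr=(279,289),h2=(284,220),watch=(419,204),cup=(498,249),tool=(120,316))}
for c in D:
    for k,p in D[c].items(): print(c,k,onplane(c,p,{'tip':17,'hl':11,'hr':11}.get(k,0))[0].round())
im=cv2.imread("pics/top0.png"); cv2.imwrite("pics/top_c.png",cv2.resize(im[120:345,150:510],None,fx=2.2,fy=2.2,interpolation=cv2.INTER_CUBIC))
E
```

```text
top post [593. 100.   0.]
top hinge [600. -87.   0.]
top tip [ 574. -262.   17.]
top hold [503.   9.   0.]
top hl [476. 105.  11.]
top h2 [343.  33.   0.]
top watch [459. 319.   0.]
top tool [ 428. -357.    0.]
scene post [597.  96.   0.]
scene hinge [612. -97.   0.]
scene tip [ 579. -275.   17.]
scene hold [505.   7.   0.]
scene hl [486.  92.  11.]
scene hr [538. -95.  11.]
scene h2 [346.  25.   0.]
scene watch [459. 314.   0.]
scene cup [666. 334.   0.]
scene tool [ 437. -349.    0.]
```

View pics/top_c.png

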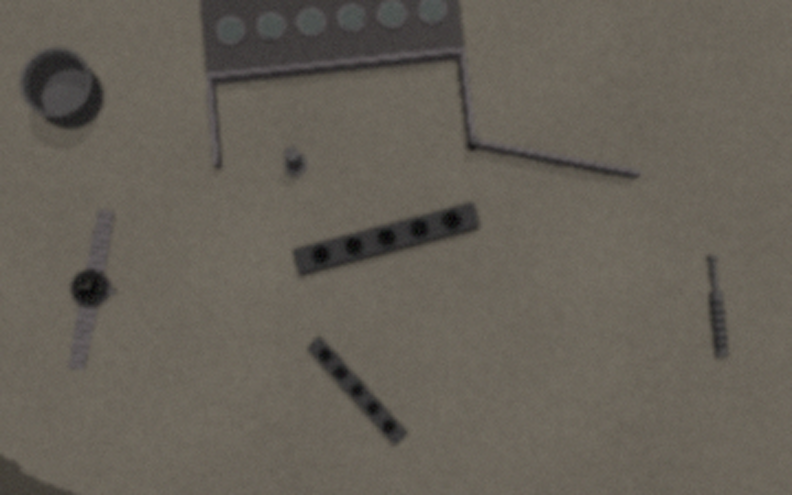

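View pics/scene0.png

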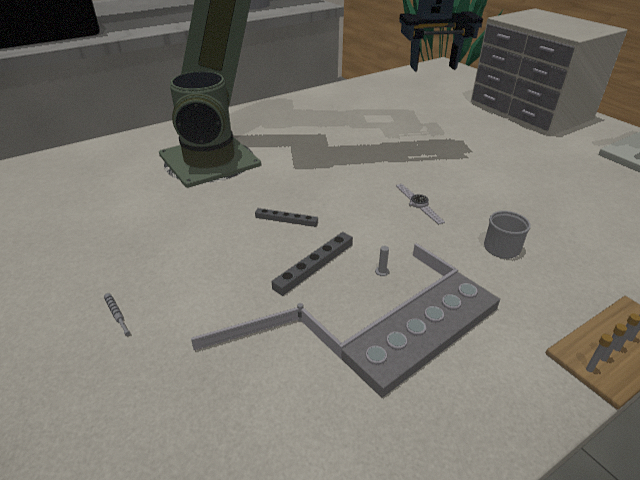

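The larger strip is at crop (387,240) with ends 203 mm apart, against the 200 mm given. The small decoy is at crop (357,390) and spans about 110–130 mm. The enlarged crop shows both, so the strip to push is the upper one near the bay. The bay mouth is at x≈600 with the post at (595,98). The gate points right at about 2.85 rad.

I'll move over the scene for a closer wrist view.

Emit:
{"op": "arm_command", "data": {"motion": [{"offset":[-0.041,-0.0335,-0.012],"spin":0},{"offset":[-0.041,-0.0335,-0.012],"spin":0},{"offset":[-0.041,-0.0335,-0.012],"spin":0},{"offset":[-0.041,-0.0335,-0.012],"spin":0},{"offset":[-0.041,-0.0335,-0.012],"spin":0}], "jaw": 0.0912}}

```text
time_s: 1.72
ee_pos: [361.4, 277.4, 288.5]
ee_rot: [180.0, 0.0, 154.4]
force: [1.2, 1.3, 0.1]
gripper_width: 91.2
gripper_force: 0.0
```

Emit:
{"op": "arm_command", "data": {"motion": [{"offset":[-0.041,-0.0335,-0.012],"spin":0},{"offset":[-0.041,-0.0335,-0.012],"spin":0},{"offset":[-0.041,-0.0335,-0.012],"spin":0},{"offset":[-0.041,-0.0335,-0.012],"spin":0},{"offset":[0,0,0],"spin":0}]}}

```text
time_s: 2.35
ee_pos: [452.4, 84.6, 336.7]
ee_rot: [180.0, 0.1, 154.1]
force: [0.1, -0.4, 0.3]
gripper_width: 91.3
gripper_force: 0.0
```

```bash
python3 - <<'E'
from h import *
st=env.state(); print(st['time_s'],st['ee_pos'],st['ee_rot']); print(np.round(env.camera_model('wrist')['hand_eye'],2), env.camera_model('wrist')['fx'])
im,d=env.grab_frame('wrist'); cv2.imwrite("pics/w1.png",im); np.save("pics/w1.npy",d)
Z={'gate_tip':17,'holder_left':11,'holder_right':11}
for t in ("post","hinge","gate_tip","holder","holder_left","holder_right"):
    r=env.pinpoint('wrist',t); print(t,[(np.round(a['location']).tolist(),round(a['score'],2),onplane('wrist',a['location'],Z.get(t,0),st)[0].round().tolist()) for a in r[:3]])
E
```

```text
2.35 [452.40192607  84.60645753 336.72288823] [1.79960083e+02 1.20836295e-01 1.54081088e+02]
[[  -0.     -0.96   -0.29   80.96]
 [   1.     -0.      0.      0.19]
 [  -0.     -0.29    0.96 -157.78]
 [   0.      0.      0.      1.  ]] 416.0996886695557
post [([374.0, 278.0], 0.74, [592.0, 99.0, 0.0])]
hinge []
gate_tip []
holder [([240.0, 124.0], 0.74, [350.0, 36.0, 0.0]), ([275.0, 250.0], 0.69, [503.0, 2.0, 0.0])]
holder_left [([171.0, 98.0], 0.8, [294.0, -16.0, 11.0]), ([338.0, 204.0], 0.71, [482.0, 98.0, 11.0])]
holder_right [([216.0, 307.0], 0.89, [535.0, -98.0, 11.0]), ([290.0, 146.0], 0.73, [397.0, 78.0, 11.0]), ([579.0, 247.0], 0.56, [659.0, 340.0, 11.0])]
```

View pics/w1.png

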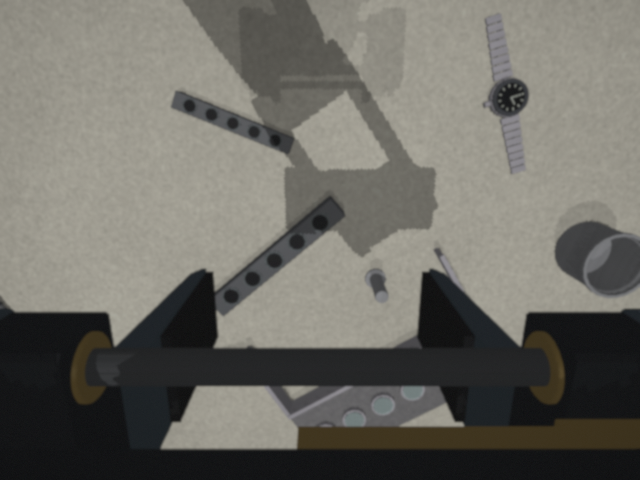

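The wrist view shows the holder at (275,250), the post foot at (374,278), the watch top right, the cup at right, and the small decoy at (235,122). Holder and post positions agree with the other two views. Next I fit the bay pose from the top image's wall corners and from the depth.

```bash
python3 - <<'E'
from h import *
c=lambda x,y:(150+x/2.2,120+y/2.2)
for n,p,z in [('LWfront',c(217,166),30),('backL',c(212,77),30),('backR',c(461,53),30),('hinge',c(472,146),36),('tip',c(637,176),30),('posttop',c(295,160),58)]: print(n,onplane('top',p,z)[0].round(1))
P=onplane('top',[c(295,274),c(473,205)],22);print(P.round())
for cam in('top','scene'):
    d=np.load(f'pics/{cam}0.npy'); Q=cloud(cam,d)
    b=(abs(Q[...,0]-480)<30)&(abs(Q[...,1]+150)<60)&(d>0);print(cam,'bench z',np.median(Q[b][:,2]),Q[b][:,2].std())
    m=(Q[...,2]>20)&(Q[...,2]<45)&(Q[...,0]>610)&(Q[...,0]<720)&(abs(Q[...,1]-46)<170)&(d>0)
    S=Q[m]; 
    for y0 in range(-80,180,30):
        s=S[abs(S[:,1]-y0)<6]
        if len(s): print(y0,len(s),np.percentile(s[:,0],[2,10]).round(1))
E
```

```text
LWfront [583.5 180.6  30. ]
backL [681.4 187.7  30. ]
backR [706.9 -80.8  30. ]
hinge [602.8 -90.7  36. ]
tip [ 571.  -265.4   30. ]
posttop [583.6  95.3  58. ]
[[468.  97.  22.]
 [542. -92.  22.]]
top bench z -0.7161100171623502 2.2815120703366216
-80 62 [647.8 664.8]
-50 31 [705.5 706.2]
-20 37 [702.2 703. ]
10 41 [699.7 700.4]
40 50 [695.7 697.6]
70 56 [693.6 694.7]
100 63 [689.9 691.1]
130 70 [687.7 688.6]
160 70 [684.  685.8]
scene bench z -0.30857799618570425 1.0300073369905414
-80 98 [674.7 687.5]
-50 68 [705.8 707.6]
-20 74 [702.4 703.9]
10 74 [698.7 701.7]
40 79 [696.9 699.4]
70 91 [693.9 696.2]
100 90 [690.9 694. ]
130 97 [687.9 690.4]
160 100 [684.8 687. ]
```

Emit:
{"op": "arm_command", "data": {"motion": [{"offset":[0.0044,-0.0098,0.053],"spin":0},{"offset":[0.0044,-0.0098,0.053],"spin":0},{"offset":[0.0044,-0.0098,0.053],"spin":0},{"offset":[0.0044,-0.0098,0.053],"spin":0},{"offset":[0.0044,-0.0098,0.053],"spin":0}]}}

```text
time_s: 3.32
ee_pos: [409.6, 53.2, 69.7]
ee_rot: [179.9, 0.1, 154.5]
force: [0.9, -0.9, -1.3]
gripper_width: 91.4
gripper_force: 0.0
```

Emit:
{"op": "arm_command", "data": {"motion": [{"offset":[0,0,0.02],"spin":0},{"offset":[0,0,0.02],"spin":0},{"offset":[0,0,0.01],"spin":0},{"offset":[0,0,0],"spin":0}]}}

```text
time_s: 3.82
ee_pos: [409.7, 52.9, 20.7]
ee_rot: [-180.0, -0.1, 154.5]
force: [-0.2, -0.0, -0.1]
gripper_width: 91.2
gripper_force: 0.0
```

Emit:
{"op": "arm_command", "data": {"motion": [{"offset":[-0.015,0,0],"spin":0},{"offset":[-0.013,0,0],"spin":0},{"offset":[-0.013,0,0],"spin":0},{"offset":[-0.013,0,0],"spin":0},{"offset":[-0.013,0,0],"spin":0}]}}

```text
time_s: 4.45
ee_pos: [471.2, 23.1, 21.0]
ee_rot: [180.0, 0.0, 154.4]
force: [-1.1, 0.0, -0.6]
gripper_width: 91.4
gripper_force: 0.2
```

Emit:
{"op": "arm_command", "data": {"motion": [{"offset":[-0.013,0,0],"spin":0},{"offset":[-0.013,0,0],"spin":0},{"offset":[-0.013,0,0],"spin":0},{"offset":[-0.013,0,0],"spin":0},{"offset":[-0.005,0,0],"spin":0}]}}

```text
time_s: 5.08
ee_pos: [522.8, -1.4, 21.0]
ee_rot: [180.0, 0.0, 154.4]
force: [0.1, 0.9, 0.7]
gripper_width: 91.4
gripper_force: 0.3
```

```bash
cat >> h.py <<'E'
O=np.array([603.,43.]); BY=np.radians(5.7); B=np.array([[np.cos(BY),-np.sin(BY)],[np.sin(BY),np.cos(BY)]])
def bay(p): return (np.asarray(p)[...,:2]-O)@B
def look(tag,cams=('scene','top'),targets=('holder_left','holder_right','holder')):
    st=env.state(); print('t',st['time_s'],'tcp',st['ee_pos'].round(1),'bay',bay(st['ee_pos']).round(),'yaw',st['ee_rot'][2].round(1))
    for c in cams:
        im,d=env.grab_frame(c); cv2.imwrite(f"pics/{tag}_{c}.png",im); np.save(f"pics/{tag}_{c}.npy",d)
        for t in targets:
            z={'holder':0,'post':0,'hinge':0,'gate_tip':17}.get(t,11)
            for a in env.pinpoint(c,t)[:3]:
                p=onplane(c,a['location'],z,st)[0]; print(c,t,round(a['score'],2),np.round(a['location']).tolist(),'w',p.round()[:2],'bay',bay(p).round())
E
python3 - <<'E'
from h import *
look('a')
im=cv2.imread('pics/a_top.png');cv2.imwrite("pics/a_c.png",cv2.resize(im[120:320,220:460],None,fx=2.5,fy=2.5))
E
```

```text
t 5.075 tcp [522.8  -1.4  21. ] bay [-84. -36.] yaw 154.4
scene holder_left 0.7 [371.0, 273.0] w [594.  67.] bay [-7. 25.]
scene holder_left 0.68 [255.0, 207.0] w [282. -10.] bay [-325.  -21.]
scene holder_right 0.93 [264.0, 288.0] w [ 520. -117.] bay [ -98. -151.]
scene holder 0.83 [320.0, 283.0] w [555. -20.] bay [-54. -58.]
scene holder 0.72 [296.0, 320.0] w [ 608. -102.] bay [  -9. -145.]
top holder_left 0.73 [285.0, 193.0] w [592.  97.] bay [-5. 55.]
top holder_left 0.43 [478.0, 260.0] w [ 433. -355.] bay [-209. -379.]
top holder_right 0.62 [375.0, 223.0] w [ 521. -117.] bay [ -98. -151.]
```

View pics/a_scene.png

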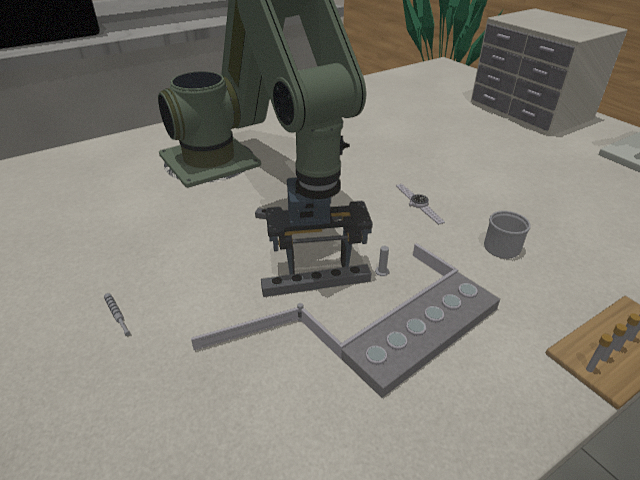

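The strip lies against both fingers, its left end at (371,273) just beside the post and its right end at (264,288). I'll push a bit further along the normal, then back off, rise and close the jaw.

Emit:
{"op": "arm_command", "data": {"motion": [{"offset":[-0.01,0,0],"spin":0},{"offset":[-0.01,0,0],"spin":0},{"offset":[0,0,0],"spin":0},{"offset":[0.02,0,0],"spin":0},{"offset":[0,0,-0.04],"spin":0}]}}

```text
time_s: 6.1
ee_pos: [518.0, -0.7, 58.7]
ee_rot: [-179.8, -0.5, 154.4]
force: [0.9, -0.3, 0.8]
gripper_width: 91.1
gripper_force: 0.0
```

Emit:
{"op": "arm_command", "data": {"motion": [{"offset":[0,-0.02,-0.04],"spin":0},{"offset":[0,-0.055,-0.02],"spin":0},{"offset":[0,-0.055,0],"spin":0},{"offset":[0,-0.04,0],"spin":0},{"offset":[0,0,0],"spin":0}], "jaw": 0.0}}

```text
time_s: 6.72
ee_pos: [447.2, -156.1, 121.1]
ee_rot: [-180.0, 0.0, 154.2]
force: [-0.1, 0.8, 0.4]
gripper_width: 43.9
gripper_force: 0.0
```

```bash
cat >> h.py <<'E'
def strip(tag,cams=('scene','top'),st=None,zlo=15,zhi=30):
    # top face of the strip from depth: points at strip height in front of / in the bay, off walls
    for c in cams:
        Q=cloud(c,np.load(f'pics/{tag}_{c}.npy'),st); b=bay(Q)
        m=(Q[...,2]>zlo)&(Q[...,2]<zhi)&(b[...,0]>-170)&(b[...,0]<88)&(b[...,1]>-230)&(b[...,1]<128)
        m&=~((abs(b[...,0]+4)<16)&(abs(b[...,1]-55)<16)); m&=~((b[...,1]<-122)&(b[...,0]>-25)); 
        n,l,s,_=cv2.connectedComponentsWithStats(m.astype(np.uint8))
        if n<2: print(c,'none'); continue
        k=1+s[1:,4].argmax(); p=b[l==k].astype(np.float32); (cx,cy),(w,h),a=cv2.minAreaRect(p)
        if w>h: a+=90; w,h=h,w
        a=(a+90)%180-90; print(c,'strip bay c',round(cx),round(cy),'size',round(w),round(h),'yaw',round(a,1),'z',np.median(Q[l==k][:,2]).round(1))
E
python3 - <<'E'
from h import *
look('b'); strip('b')
im=cv2.imread('pics/b_top.png');cv2.imwrite("pics/b_c.png",cv2.resize(im[120:320,220:460],None,fx=2.5,fy=2.5))
E
```

```text
t 6.725 tcp [ 447.2 -156.1  121.1] bay [-175. -183.] yaw 154.2
scene holder_left 0.96 [254.0, 208.0] w [285. -14.] bay [-322.  -25.]
scene holder_left 0.75 [374.0, 282.0] w [616.  57.] bay [15. 12.]
scene holder_right 0.94 [263.0, 292.0] w [ 529. -122.] bay [ -90. -157.]
scene holder_right 0.84 [317.0, 223.0] w [407.  70.] bay [-192.   47.]
scene holder 0.85 [320.0, 290.0] w [570. -28.] bay [-40. -67.]
scene holder 0.83 [285.0, 220.0] w [347.  28.] bay [-256.   11.]
top holder_left 0.75 [332.0, 318.0] w [298. -13.] bay [-309.  -25.]
top holder_left 0.7 [439.0, 198.0] w [ 579. -268.] bay [ -54. -307.]
top holder_left 0.56 [299.0, 188.0] w [604.  64.] bay [ 3. 21.]
top holder_right 0.86 [293.0, 274.0] w [402.  77.] bay [-197.   53.]
top holder_right 0.75 [378.0, 221.0] w [ 525. -123.] bay [ -94. -157.]
top holder 0.77 [338.0, 206.0] w [562. -28.] bay [-48. -67.]
top holder 0.56 [311.0, 298.0] w [344.  34.] bay [-258.   17.]
top holder 0.48 [181.0, 165.0] w [666. 352.] bay [ 93. 301.]
scene strip bay c -43 -73 size 32 200 yaw -31.1 z 21.6
top strip bay c -36 -59 size 29 172 yaw -31.5 z 21.4
```

View pics/b_c.png

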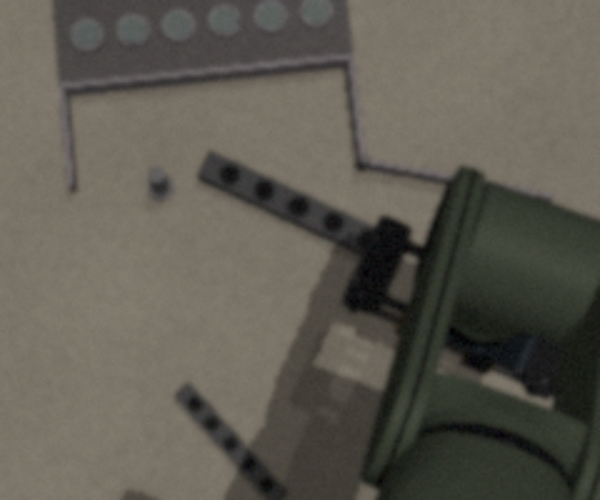

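The strip is at bay (-42,-71) with yaw -31°, and its axis clears the post by about 11 mm. The arm is clear of everything. Next I go to the right end face with closed fingers and push along the strip's axis.

Emit:
{"op": "arm_command", "data": {"motion": [{"offset":[-0.028,0.018,0],"spin":0},{"offset":[-0.028,0.018,0.02],"spin":0},{"offset":[0,0,0.04],"spin":0},{"offset":[0,0,0.04],"spin":0},{"offset":[0,0,0],"spin":0}], "jaw": 0.0}}

```text
time_s: 7.75
ee_pos: [512.3, -144.8, 18.4]
ee_rot: [-179.9, -0.4, 154.5]
force: [0.1, -0.0, -0.2]
gripper_width: -0.0
gripper_force: 0.0
```

Emit:
{"op": "arm_command", "data": {"motion": [{"offset":[0,0.014,0],"spin":0},{"offset":[0,0.012,0],"spin":0},{"offset":[0,0.012,0],"spin":0},{"offset":[0,0.012,0],"spin":0},{"offset":[0,0,0],"spin":0}]}}

```text
time_s: 8.38
ee_pos: [536.6, -99.9, 21.2]
ee_rot: [180.0, 0.0, 154.5]
force: [0.2, 0.5, 1.3]
gripper_width: 0.7
gripper_force: 0.0
```

```bash
python3 - <<'E'
from h import *
look('c'); strip('c')
E
```

```text
t 8.375 tcp [536.6 -99.9  21.2] bay [ -80. -136.] yaw 154.5
scene holder_left 0.84 [394.0, 279.0] w [630.  93.] bay [32. 47.]
scene holder_right 0.68 [316.0, 224.0] w [408.  69.] bay [-191.   45.]
scene holder_right 0.6 [286.0, 290.0] w [546. -86.] bay [ -70. -122.]
scene holder 0.77 [339.0, 288.0] w [585.   2.] bay [-22. -39.]
scene holder 0.63 [287.0, 215.0] w [334.  39.] bay [-268.   23.]
scene holder 0.2 [390.0, 277.0] w [612. 101.] bay [15. 57.]
top holder_left 0.81 [288.0, 183.0] w [618.  89.] bay [20. 44.]
top holder_right 0.76 [291.0, 274.0] w [401.  82.] bay [-197.   58.]
top holder 0.87 [323.0, 198.0] w [582.   6.] bay [-25. -35.]
top holder 0.69 [480.0, 258.0] w [ 437. -362.] bay [-205. -386.]
top holder 0.58 [313.0, 300.0] w [341.  31.] bay [-262.   14.]
scene strip bay c -29 -51 size 35 221 yaw -29.6 z 21.6
top strip bay c -2 -3 size 29 115 yaw -31.5 z 21.5
```

Emit:
{"op": "arm_command", "data": {"motion": [{"offset":[0,0.01,0],"spin":0},{"offset":[0,0.012,0],"spin":0},{"offset":[0,0.012,0],"spin":0},{"offset":[0,0.012,0],"spin":0},{"offset":[0,0,0],"spin":0}]}}

```text
time_s: 9.4
ee_pos: [556.5, -58.4, 21.0]
ee_rot: [180.0, 0.0, 154.5]
force: [0.4, -0.1, -0.4]
gripper_width: 0.5
gripper_force: 0.0
```

```bash
python3 - <<'E'
from h import *
look('d'); strip('d')
E
```

```text
t 9.4 tcp [556.5 -58.4  21. ] bay [-56. -96.] yaw 154.5
scene holder_left 0.71 [417.0, 276.0] w [647. 133.] bay [53. 86.]
scene holder_left 0.7 [256.0, 211.0] w [297. -16.] bay [-310.  -28.]
scene holder_right 0.73 [309.0, 288.0] w [566. -49.] bay [-46. -88.]
scene holder 0.93 [363.0, 285.0] w [602.  44.] bay [-1.  2.]
top holder_left 0.56 [271.0, 174.0] w [641. 131.] bay [47. 84.]
top holder_right 0.69 [294.0, 274.0] w [401.  74.] bay [-198.   51.]
top holder_right 0.67 [192.0, 250.0] w [457. 314.] bay [-119.  284.]
top holder 0.89 [304.0, 191.0] w [601.  53.] bay [-1. 10.]
top holder 0.61 [440.0, 199.0] w [ 580. -272.] bay [ -54. -312.]
top holder 0.48 [310.0, 299.0] w [343.  37.] bay [-259.   20.]
scene strip bay c -6 -12 size 36 222 yaw -29.6 z 21.5
top strip bay c 23 38 size 29 110 yaw -31.3 z 21.4
```

Emit:
{"op": "arm_command", "data": {"motion": [{"offset":[0,0.009,0],"spin":0},{"offset":[0,0.009,0],"spin":0},{"offset":[0,0,0],"spin":0},{"offset":[0,-0.02,0],"spin":0},{"offset":[0.045,0,0],"spin":0}]}}

```text
time_s: 10.42
ee_pos: [515.9, -44.1, 21.1]
ee_rot: [180.0, 0.2, 154.3]
force: [0.4, 0.9, 0.1]
gripper_width: 0.5
gripper_force: 0.0
```

Emit:
{"op": "arm_command", "data": {"motion": [{"offset":[0.015,0.02,0],"spin":-0.18},{"offset":[0,0.01,0],"spin":-0.18},{"offset":[0,0,0],"spin":-0.185},{"offset":[0,0,0],"spin":0}]}}

```text
time_s: 10.92
ee_pos: [511.6, -8.6, 21.0]
ee_rot: [-180.0, -0.0, -174.5]
force: [-0.1, -0.7, -0.3]
gripper_width: 0.3
gripper_force: 0.0
```

```bash
python3 - <<'E'
from h import *
look('e'); strip('e')
E
```

```text
t 10.925 tcp [511.6  -8.6  21. ] bay [-96. -42.] yaw -174.5
scene holder_left 0.86 [424.0, 277.0] w [655. 144.] bay [61. 96.]
scene holder_left 0.46 [254.0, 209.0] w [288. -15.] bay [-319.  -27.]
scene holder_right 0.71 [321.0, 285.0] w [571. -27.] bay [-39. -67.]
scene holder_right 0.17 [381.0, 271.0] w [600.  87.] bay [ 2. 44.]
scene holder 0.96 [375.0, 284.0] w [612.  65.] bay [11. 21.]
scene holder 0.61 [286.0, 218.0] w [343.  33.] bay [-259.   16.]
top holder_left 0.85 [263.0, 172.0] w [645. 151.] bay [ 53. 103.]
top holder_left 0.57 [476.0, 258.0] w [ 437. -349.] bay [-204. -373.]
top holder 0.63 [299.0, 191.0] w [600.  63.] bay [-1. 20.]
scene strip bay c 9 13 size 33 200 yaw -31.5 z 21.4
top strip bay c 37 60 size 29 93 yaw -30.8 z 21.7
```

Emit:
{"op": "arm_command", "data": {"motion": [{"offset":[-0.015,0,0],"spin":0},{"offset":[-0.012,0,0],"spin":0},{"offset":[-0.012,0,0],"spin":0},{"offset":[-0.012,0,0],"spin":0},{"offset":[-0.012,0,0],"spin":0}]}}

```text
time_s: 11.95
ee_pos: [575.6, -1.4, 20.8]
ee_rot: [180.0, -0.0, -174.4]
force: [-0.4, 0.7, 0.6]
gripper_width: 0.3
gripper_force: 0.2
```

Emit:
{"op": "arm_command", "data": {"motion": [{"offset":[-0.01,0,0],"spin":0},{"offset":[-0.01,0,0],"spin":0},{"offset":[0,0,0],"spin":0}]}}

```text
time_s: 12.32
ee_pos: [595.8, 0.6, 21.0]
ee_rot: [180.0, 0.1, -174.4]
force: [0.4, -1.2, -0.3]
gripper_width: 0.4
gripper_force: 0.0
```

```bash
python3 - <<'E'
from h import *
look('f'); strip('f')
E
```

```text
t 12.325 tcp [595.8   0.6  21. ] bay [-11. -42.] yaw -174.4
scene holder_left 0.92 [430.0, 274.0] w [654. 159.] bay [ 62. 111.]
scene holder_left 0.73 [253.0, 209.0] w [285. -18.] bay [-322.  -29.]
scene holder_left 0.68 [297.0, 320.0] w [ 618. -105.] bay [  -0. -149.]
scene holder_right 0.92 [335.0, 311.0] w [635. -41.] bay [ 24. -87.]
scene holder_right 0.89 [318.0, 222.0] w [406.  75.] bay [-193.   51.]
scene holder 0.92 [287.0, 220.0] w [348.  31.] bay [-255.   13.]
scene holder 0.74 [386.0, 291.0] w [637.  69.] bay [36. 23.]
top holder_left 0.76 [257.0, 174.0] w [640. 164.] bay [ 49. 117.]
scene strip bay c 21 17 size 66 200 yaw -13.8 z 21.5
top strip bay c 49 83 size 30 63 yaw -10.9 z 21.2
```

View pics/f_scene.png

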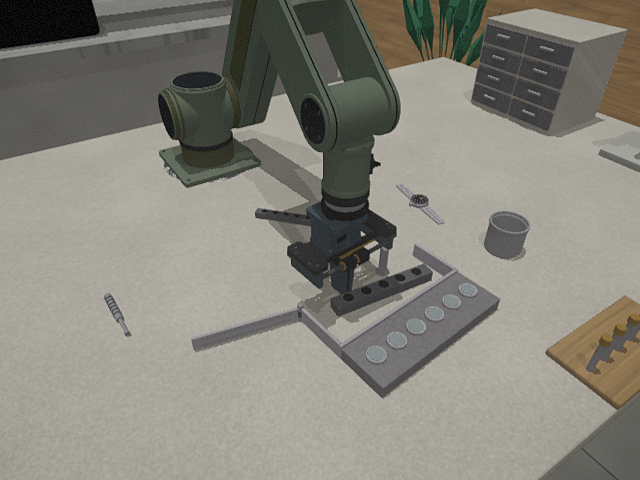

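The strip lies behind the post, yaw about -11°, with its right end at (335,311) well inside the mouth. One more push flattens it, then I back out, rise and go to the gate's far side.

Emit:
{"op": "arm_command", "data": {"motion": [{"offset":[-0.01,0,0],"spin":0},{"offset":[-0.01,0,0],"spin":0},{"offset":[0,0,0],"spin":0},{"offset":[0.03,0,0],"spin":0},{"offset":[0.03,0,-0.04],"spin":0}]}}

```text
time_s: 13.35
ee_pos: [552.0, -3.4, 58.6]
ee_rot: [179.9, -0.4, -174.4]
force: [0.7, 0.1, 0.7]
gripper_width: 0.7
gripper_force: 0.0
```

Emit:
{"op": "arm_command", "data": {"motion": [{"offset":[0,-0.05,-0.03],"spin":0},{"offset":[0,-0.055,0],"spin":0},{"offset":[0,-0.055,0],"spin":0},{"offset":[-0.025,-0.05,0],"spin":0},{"offset":[0,0,0],"spin":0}]}}

```text
time_s: 13.98
ee_pos: [602.1, -213.5, 90.8]
ee_rot: [-179.9, 0.1, -174.6]
force: [-0.4, 0.4, 0.7]
gripper_width: 0.3
gripper_force: 0.0
```

```bash
python3 - <<'E'
from h import *
look('g',targets=('holder_left','holder_right','gate_tip','hinge','post')); strip('g')
for c in ('scene','top'):
    Q=cloud(c,np.load(f'pics/g_{c}.npy')); b=bay(Q); m=(Q[...,2]>22)&(Q[...,2]<33)&(b[...,1]<-160)&(b[...,1]>-320)&(abs(b[...,0]+35)<60)
    p=b[m]
    if len(p)>20: vx,vy,x,y=cv2.fitLine(p.astype(np.float32),cv2.DIST_HUBER,0,.01,.01).ravel(); print(c,'gate',len(p),x,y,'theta',np.arctan2(vx*np.sign(vy),-abs(vy)) if 0 else np.pi-np.arctan(vx/vy), 'ymin',p[:,1].min())
E
```

```text
t 13.975 tcp [ 602.1 -213.5   90.8] bay [ -26. -255.] yaw -174.6
scene holder_left 0.69 [425.0, 268.0] w [638. 161.] bay [ 47. 114.]
scene holder_left 0.63 [256.0, 207.0] w [284. -10.] bay [-323.  -21.]
scene holder_left 0.58 [500.0, 248.0] w [674. 329.] bay [ 99. 277.]
scene holder_right 0.79 [318.0, 222.0] w [407.  75.] bay [-192.   51.]
scene holder_right 0.65 [342.0, 314.0] w [648. -35.] bay [ 37. -82.]
scene gate_tip 0.93 [191.0, 348.0] w [ 583. -276.] bay [ -52. -315.]
scene hinge 0.86 [298.0, 317.0] w [605. -97.] bay [ -12. -139.]
scene hinge 0.32 [192.0, 346.0] w [ 565. -270.] bay [ -69. -308.]
scene post 0.65 [381.0, 273.0] w [595.  93.] bay [-3. 50.]
top holder_left 0.71 [255.0, 176.0] w [635. 169.] bay [ 45. 123.]
top holder_right 0.57 [337.0, 169.0] w [652. -28.] bay [ 41. -76.]
top holder_right 0.46 [293.0, 273.0] w [404.  77.] bay [-195.   54.]
top hinge 0.76 [364.0, 185.0] w [614. -92.] bay [  -3. -135.]
top post 0.7 [281.0, 194.0] w [593. 107.] bay [-3. 65.]
scene strip bay c 46 17 size 30 201 yaw -2.8 z 21.5
top strip bay c 46 19 size 30 199 yaw -2.9 z 21.4
scene gate 537 -35.316154 -238.88849 theta 2.843005 ymin -310.22814845744995
top gate 31 -17.394548 -171.98352 theta 2.8709972 ymin -183.6901497913667
```

View pics/g_scene.png

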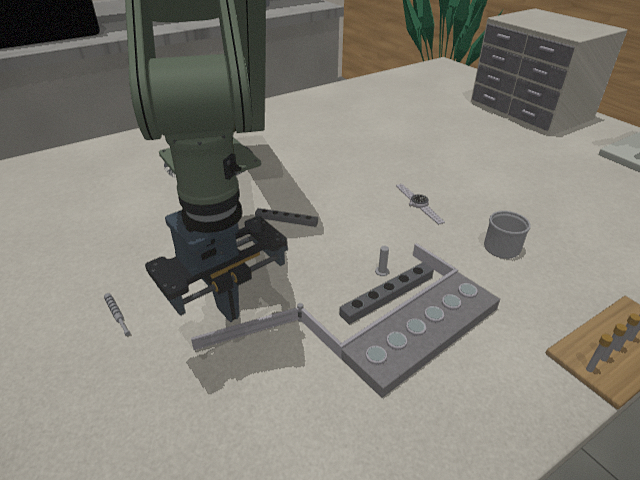

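The strip lies wholly inside the bay at (46,18), about 27 mm behind the mouth, with yaw -3°. The gate still stands at about 2.85 rad, from hinge (299,318) to tip (191,347). I lower the fingers on its far side and work out the sweep.

Emit:
{"op": "arm_command", "data": {"motion": [{"offset":[-0.022,-0.015,0],"spin":0},{"offset":[0,0,0.035],"spin":0},{"offset":[0,0,0.035],"spin":0},{"offset":[0,0,0],"spin":0}]}}

```text
time_s: 15.08
ee_pos: [621.6, -221.9, 18.2]
ee_rot: [179.8, -0.3, -174.4]
force: [-0.6, 0.4, 0.1]
gripper_width: 0.3
gripper_force: 0.0
```

```bash
python3 - <<'E'
from h import *
st=env.state(); p=bay(st['ee_pos']); print(p,st['ee_pos'],st['force'].round(1))
th=np.r_[2.8,np.arange(2.65,0.1,-.15),0.08,0.0]
for t in th:
    g=np.array([-np.sin(t),np.cos(t)]); m=np.array([-np.cos(t),-np.sin(t)])
    q=np.array([-4,-139])+130*g+(2.5+18*abs(m[0])+14*abs(m[1]))*m
    d=q-p; p=q; print(round(t,2),q.round(),'row',[round(-d[0]/1000,3),round(d[1]/1000,3)])
E
```

```text
[  -7.76478272 -265.4311754 ] [ 621.63616762 -221.8899658    18.17377144] [-0.6  0.4  0.1]
2.8 [ -25. -270.] row [np.float64(0.017), np.float64(-0.004)]
2.65 [ -43. -265.] row [np.float64(0.019), np.float64(0.004)]
2.5 [ -62. -258.] row [np.float64(0.018), np.float64(0.007)]
2.35 [ -79. -248.] row [np.float64(0.017), np.float64(0.01)]
2.2 [ -95. -235.] row [np.float64(0.016), np.float64(0.013)]
2.05 [-109. -220.] row [np.float64(0.014), np.float64(0.016)]
1.9 [-120. -201.] row [np.float64(0.011), np.float64(0.018)]
1.75 [-128. -181.] row [np.float64(0.008), np.float64(0.02)]
1.6 [-133. -160.] row [np.float64(0.005), np.float64(0.022)]
1.45 [-135. -142.] row [np.float64(0.002), np.float64(0.018)]
1.3 [-135. -124.] row [np.float64(-0.0), np.float64(0.017)]
1.15 [-132. -107.] row [np.float64(-0.003), np.float64(0.018)]
1.0 [-126.  -89.] row [np.float64(-0.006), np.float64(0.018)]
0.85 [-118.  -72.] row [np.float64(-0.008), np.float64(0.017)]
0.7 [-107.  -56.] row [np.float64(-0.011), np.float64(0.016)]
0.55 [-93. -41.] row [np.float64(-0.014), np.float64(0.015)]
0.4 [-77. -29.] row [np.float64(-0.016), np.float64(0.013)]
0.25 [-59. -19.] row [np.float64(-0.018), np.float64(0.01)]
0.08 [-36. -11.] row [np.float64(-0.023), np.float64(0.008)]
0.0 [-24.  -9.] row [np.float64(-0.011), np.float64(0.002)]
```

Emit:
{"op": "arm_command", "data": {"motion": [{"offset":[0.017,-0.004,-0.002],"spin":0},{"offset":[0.019,0.004,0],"spin":0},{"offset":[0.018,0.007,0],"spin":0},{"offset":[0.017,0.01,0],"spin":0},{"offset":[0.016,0.013,0],"spin":0}]}}

```text
time_s: 15.7
ee_pos: [534.0, -202.2, 25.3]
ee_rot: [-179.9, 0.2, -174.4]
force: [1.2, -1.2, -0.4]
gripper_width: 0.7
gripper_force: 0.1
```

Emit:
{"op": "arm_command", "data": {"motion": [{"offset":[0.014,0.016,0],"spin":0},{"offset":[0.011,0.018,0],"spin":0},{"offset":[0.008,0.02,0],"spin":0},{"offset":[0.005,0.022,0],"spin":0},{"offset":[0.002,0.018,0],"spin":0}]}}

```text
time_s: 16.32
ee_pos: [485.1, -110.6, 23.4]
ee_rot: [-180.0, 0.1, -174.4]
force: [0.7, -0.6, 0.1]
gripper_width: 0.4
gripper_force: 0.1
```

```bash
python3 - <<'E'
from h import *
look('i',cams=('scene',),targets=('holder_left','holder_right','gate_tip'))
E
```

```text
t 16.325 tcp [ 485.1 -110.6   23.4] bay [-133. -141.] yaw -174.4
scene holder_left 0.61 [427.0, 271.0] w [646. 160.] bay [ 54. 112.]
scene holder_right 0.78 [346.0, 318.0] w [659. -36.] bay [ 47. -84.]
scene holder_right 0.71 [318.0, 224.0] w [410.  72.] bay [-189.   48.]
scene gate_tip 0.47 [378.0, 272.0] w [603.  77.] bay [ 4. 33.]
```

View pics/i_scene.png

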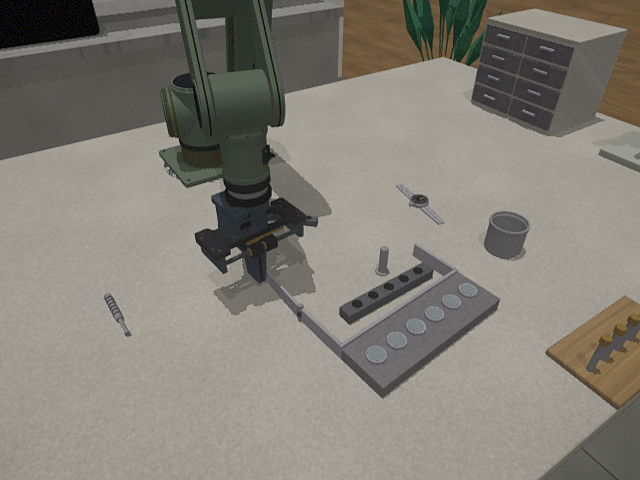

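The gate follows the fingers and now stands at about 1.45 rad, straight out from the hinge at (300,310). I'll continue the sweep.

Emit:
{"op": "arm_command", "data": {"motion": [{"offset":[0,0.017,0],"spin":0},{"offset":[-0.003,0.018,0],"spin":0},{"offset":[-0.006,0.018,0],"spin":0},{"offset":[-0.008,0.017,0],"spin":0},{"offset":[-0.011,0.016,0],"spin":0}]}}

```text
time_s: 17.15
ee_pos: [505.1, -22.1, 22.9]
ee_rot: [180.0, -0.0, -174.3]
force: [0.6, 0.0, 0.2]
gripper_width: 0.4
gripper_force: 0.1
```

Emit:
{"op": "arm_command", "data": {"motion": [{"offset":[-0.014,0.015,0],"spin":0},{"offset":[-0.016,0.013,0],"spin":0},{"offset":[-0.017,0.01,0],"spin":0},{"offset":[-0.012,0.004,0],"spin":0},{"offset":[0,0,0],"spin":0}]}}

```text
time_s: 17.77
ee_pos: [560.3, 24.4, 22.8]
ee_rot: [-180.0, 0.0, -174.3]
force: [-0.2, 0.8, -0.6]
gripper_width: 0.7
gripper_force: 0.0
```

```bash
cat >> h.py <<'E'
def gate(tag):
    for c in ('scene','top'):
        Q=cloud(c,np.load(f'pics/{tag}_{c}.npy')); b=bay(Q); m=(Q[...,2]>23)&(Q[...,2]<34)&(b[...,1]<44)&(b[...,1]>-125)&(b[...,0]>-70)&(b[...,0]<12)
        p=b[m]; print(c,len(p))
        for y in range(-120,45,20):
            s=p[abs(p[:,1]-y)<10]
            if len(s)>3: print(y,len(s),np.percentile(s[:,0],[10,50,90]).round(1))
E
python3 - <<'E'
from h import *
look('j',targets=('holder_left','holder_right','gate_tip'));gate('j')
E
```

```text
t 17.775 tcp [560.3  24.4  22.8] bay [-44. -14.] yaw -174.3
scene holder_left 0.8 [427.0, 270.0] w [643. 161.] bay [ 52. 114.]
scene holder_left 0.58 [254.0, 205.0] w [274.  -9.] bay [-333.  -19.]
scene holder_right 0.73 [348.0, 315.0] w [656. -28.] bay [ 45. -76.]
scene holder_right 0.65 [317.0, 221.0] w [401.  75.] bay [-198.   52.]
scene gate_tip 0.92 [371.0, 266.0] w [584.  75.] bay [-16.  34.]
top holder_left 0.72 [254.0, 176.0] w [635. 172.] bay [ 44. 125.]
top gate_tip 0.68 [193.0, 250.0] w [457. 311.] bay [-118.  281.]
scene 424
-120 36 [-10.1  -7.   -5.8]
-100 46 [-12.8  -9.4  -7.6]
-80 46 [-14.2 -11.5  -9.9]
-60 42 [-16.6 -13.9 -12.2]
-40 45 [-19.  -16.  -13.5]
-20 114 [-51.8 -28.1 -17.3]
0 44 [-26.4 -21.2 -18.8]
20 34 [-25.5 -22.5 -20.6]
40 17 [-27.8 -24.6 -22.8]
top 13
-120 13 [-9.9 -7.8 -6. ]
```

Emit:
{"op": "arm_command", "data": {"motion": [{"offset":[-0.006,0,0],"spin":0},{"offset":[-0.005,0,0],"spin":0},{"offset":[-0.003,0,0],"spin":0},{"offset":[-0.002,0,0],"spin":0},{"offset":[0,0,0],"spin":0}]}}

```text
time_s: 18.8
ee_pos: [575.3, 25.7, 22.9]
ee_rot: [180.0, 0.0, -174.4]
force: [-0.1, 0.7, 0.2]
gripper_width: 0.3
gripper_force: 0.0
```

```bash
python3 - <<'E'
from h import *
look('k',cams=('scene','top'),targets=('gate_tip',));gate('k'); print(env.state()['force'])
E
```

```text
t 18.8 tcp [575.3  25.7  22.9] bay [-29. -14.] yaw -174.4
scene gate_tip 0.91 [378.0, 270.0] w [600.  79.] bay [ 0. 36.]
scene gate_tip 0.48 [429.0, 268.0] w [646. 164.] bay [ 55. 116.]
scene 437
-120 38 [-7.9 -5.2 -3.4]
-100 44 [-8.7 -5.9 -4.6]
-80 49 [-8.9 -5.6 -4.7]
-60 47 [-9.6 -6.7 -5.4]
-40 42 [-9.7 -7.  -5.4]
-20 111 [-40.3 -13.1  -6.1]
0 46 [-11.3  -7.2  -5.9]
20 38 [-10.5  -7.7  -6.2]
40 22 [-11.2  -8.3  -6.7]
top 13
-120 13 [-8.5 -7.  -4.4]
[-0.40491675  0.14820408 -0.41909684]
```

Emit:
{"op": "arm_command", "data": {"motion": [{"offset":[-0.002,0,0],"spin":0},{"offset":[-0.002,0,0],"spin":0},{"offset":[0,0,0],"spin":0}]}}

```text
time_s: 19.38
ee_pos: [577.9, 26.0, 22.8]
ee_rot: [180.0, -0.2, -174.4]
force: [-5.3, -1.3, 2.7]
gripper_width: 0.5
gripper_force: 2.4
```

```bash
python3 - <<'E'
from h import *
look('l',cams=('scene','top'),targets=('gate_tip',));gate('l'); print(env.state()['force'])
E
```

```text
t 19.375 tcp [577.9  26.   22.8] bay [-27. -14.] yaw -174.4
scene gate_tip 0.71 [379.0, 270.0] w [601.  81.] bay [ 2. 38.]
scene 427
-120 40 [-7.8 -4.9 -3.6]
-100 44 [-8.2 -5.7 -4.2]
-80 46 [-8.4 -5.2 -3.6]
-60 49 [-7.8 -5.1 -3.7]
-40 40 [-7.8 -5.3 -3.7]
-20 105 [-36.2 -10.5  -4. ]
0 41 [-8.4 -5.3 -3.5]
20 39 [-8.3 -5.3 -3.8]
40 23 [-8.2 -5.2 -4. ]
top 13
-120 13 [-8.1 -6.9 -4.5]
[-5.60556951 -0.65872346  2.8614572 ]
```

The gate is flat along the mouth and firm against its stop (5 N). I retreat straight back, rise, and check.

Emit:
{"op": "arm_command", "data": {"motion": [{"offset":[0.01,0,0],"spin":0},{"offset":[0.04,0,0],"spin":0},{"offset":[0.03,0,-0.05],"spin":0},{"offset":[0.03,0,-0.055],"spin":0},{"offset":[0,0,-0.055],"spin":0}]}}

```text
time_s: 20.2
ee_pos: [467.8, 15.1, 184.3]
ee_rot: [180.0, 0.0, -174.4]
force: [2.0, 0.3, -0.3]
gripper_width: 0.6
gripper_force: 0.0
```

Emit:
{"op": "arm_command", "data": {"motion": [{"offset":[0.03,0,-0.05],"spin":0},{"offset":[0,0,0],"spin":0},{"offset":[0,0,0],"spin":0}]}}

```text
time_s: 20.58
ee_pos: [440.0, 12.3, 232.5]
ee_rot: [180.0, 0.1, -174.4]
force: [0.0, -0.2, 0.0]
gripper_width: 0.6
gripper_force: 0.0
```

```bash
python3 - <<'E'
from h import *
look('m',cams=('scene','top'),targets=('gate_tip','watch','cup','tube_tool'));gate('m'); strip('m'); 
E
```

```text
t 20.575 tcp [440.   12.3 232.5] bay [-165.  -14.] yaw -174.4
scene gate_tip 0.74 [378.0, 272.0] w [603.  78.] bay [ 3. 35.]
scene watch 0.74 [420.0, 205.0] w [475. 301.] bay [-102.  269.]
scene cup 0.81 [501.0, 247.0] w [672. 332.] bay [ 97. 281.]
scene tube_tool 0.86 [122.0, 316.0] w [ 451. -348.] bay [-190. -374.]
top watch 0.8 [190.0, 250.0] w [457. 318.] bay [-118.  288.]
top cup 0.74 [182.0, 163.0] w [668. 344.] bay [ 95. 293.]
top tube_tool 0.55 [475.0, 258.0] w [ 437. -347.] bay [-204. -372.]
scene 358
-120 35 [-8.1 -5.5 -3.7]
-100 52 [-7.2 -4.8 -3.7]
-80 43 [-8.6 -4.8 -3.5]
-60 47 [-8.8 -5.1 -3.9]
-40 42 [-7.6 -4.8 -3.6]
-20 42 [-8.  -5.2 -3.7]
0 41 [-8.1 -4.8 -3.6]
20 34 [-8.5 -6.  -3.8]
40 22 [-8.  -5.2 -4. ]
top 57
-120 6 [-4.6 -4.3 -4. ]
-100 14 [-8.1 -5.3 -4.2]
-80 18 [-7.7 -5.6 -4.2]
-60 14 [-6.5 -5.1 -3.4]
-40 5 [-4.6 -4.3 -3.7]
scene strip bay c 46 17 size 30 201 yaw -3.0 z 21.5
top strip bay c 46 19 size 30 199 yaw -3.1 z 21.5
```

View pics/m_scene.png

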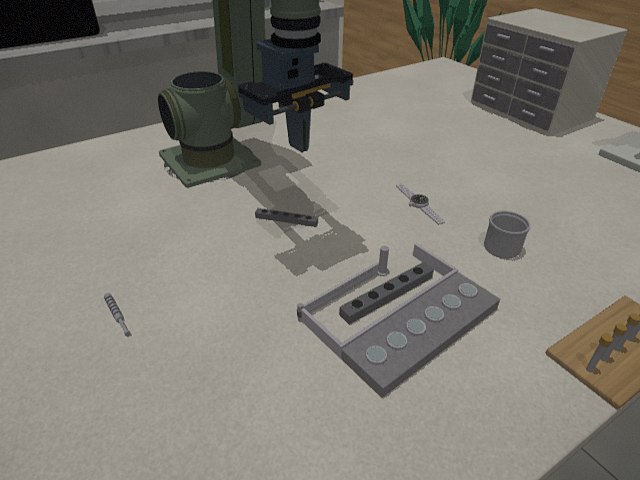

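The strip lies inside the bay at (387,292). The gate is shut from hinge (300,312) to post (383,270). The watch, cup and tool have not moved, and the robot is clear.

```bash
python3 -c "
from workcell import env
print(env.job_done())"
```

```text
the job is handed in; nothing more can be done
None
```

The strip lies flat and wholly inside the bay, the gate is shut against its stop at the post, and the watch, cup and tube tool are where they were; I handed the job in at about 21 s, but no verdict came back.

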